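# Lay out the control set beside the tube rack

### The arm

A 6-joint arm with a two-finger parallel gripper is mounted at the origin on the work surface. World frame = base frame: x ahead of the robot, y to its left, z up, the work surface at z = 0. Lengths are in m, angles in rad, forces in N, time in s.
With the tool pointing down it reaches from about 0.375 to 0.975 m from the base axis. Payload 3.8 kg.
Tool frame: the origin (TCP) lies between the finger pads; the fingertips stand 17 mm ahead of it and the grasp point (between the pads) lies 2 mm behind it; y points along the fingers, z is the direction in which the jaws open and shut, and the axes are right-handed (so a half turn about y gives the same grasp; the last joint's range is limited). The gripper opens to 85 mm and grips with 20 to 120 N. Pads are 22 mm wide; open, the fingers measure 114 mm over their backs; the gripper's body (76 mm by 85 mm) begins 54 mm behind the grasp point. The pads swing forward as they close: fully open they stand 13 mm farther back than shut.
Start: joints at [-1.382, 0.264, 1.604, -0, 1.274, -0.037], TCP at [0.151, -0.658, 0.248] pointing down, gripper open.
Joint ranges: [-2.63, 2.63], [-0.94, 2.18], [0.31, 2.57], [-1.31, 4.45], [0, 2.66], [-2.55, 2.55]. Speed limits (rad/s): [2.57, 2.57, 3.14, 3.14, 3.14, 3.14].

### API

Orientations are given as a rotation vector (axis times angle).
In Python, from workcell import bot, eyes, nets gives the robot as it stands. The module is installed in compiled form; this text tells all that it offers.
- The arm moves only by the tool jog_arm, never from a script. Its arguments are lists of equal length, an entry for each row: "turn": the turn, a rotation vector about the tool's x, y, z in rad, a list of three; "slide": the shift along the tool's x, y, z in mm, a list of three; "grip": the opening in per cent of the stroke, from 0 (shut) to 100 (fully open). A call has 1 to 5 rows; each row shifts and turns the commanded pose from where the row before left it, along the tool's axes as they then stand; what a row does not reach is not made up. A row lasts 1/10 s, in which the tool goes at most 50 mm and 8.59 degrees, less where a joint would pass 70% of its speed; a pose out of reach is approached as far as the arm can. A call with a gripper value outside its range is refused whole. The fingers move at their own pace and stop on an object; "newtons" is the grip in N (left out, the last holds). Time passes only in rows, so rows that do not move let the fingers close. It gives the time, the measured TCP pose, the force and the opening at its end, in the units of the state.
- bot.read_state(): the state, without advancing time (a new reading comes with each control period).
- eyes.read_camera(name): name is "scene" or "top" or "wrist"; returns a dict with "img" (480x640x3 uint8, red, green, blue), "depth" (480x640 float32, m along the optical axis (not along the pixel's ray), 0 where there is no reading), "intrinsics" (3x3 intrinsics, pixels), "position" and "rotation" of the camera in the world. Camera axes: x right, y down, z forward; pixel columns grow to the right and rows downward; lengths in m; the calibration is good to about 2 mm. The wrist camera is an equidistant fisheye: a pixel r from the principal point sees the ray r / f radians off the axis. A picture is of the moment at which its call begins.
- bot.finish_job(): hands the job in, once; it reports no verdict.
Trained networks look in a picture, given as the dict that the camera call returned (one of the last four; its "shot" number tells which), for a name from the list of things; names that differ only in an ending like _2 or _b are one class to them, and where a whole thing is asked for, a point or a joint stands for the part that bears it (a point fixed in the world has none). Each returns a list of dicts, best first, with "conf" (0 to 1); they miss things now and then, are a little off and sometimes report something else, mostly with a low value. They report only what shows in the picture. A call takes as long as a camera call. They do not tell look-alikes from the thing itself.
- nets.search_frame(thing, picture): "xyz" ([x, y, z] in m, in the coordinates of the camera as it stood for that picture, good to about 4 mm: the middle of the surface that is visible of it).
The state is a dict: "time": time; "q": joint angles; "joint_vel": joint speeds; "joint_torque": joint torques, N m; "tool_pos": TCP position; "tcp_rot": TCP orientation; "wrist_force": force on the tool from outside, world axes, zero at the start; "torque": the same for the moment, N m; "width": opening from 0.0 (shut) to 1.0 (fully open).
Only numpy, scipy, OpenCV 4.12 (cv2) and the standard library are available. Lean on these libraries where they do the work, as an engineer would, in place of code of your own. Each camera call takes 0.05 s, during which the arm holds its last target.

### The job

Set out the controls for the analyser run: stand the white-capped amber bottle in the middle of the yellow mat, and lay the blue cuvette box flat midway between the mat and the white tube rack, its long side in line with the row they make. Stand the small red-capped vial on the middle of the blue box, and stand the green-capped white bottle directly behind the box (on the side away from the robot, square to the row), leaving a clear gap of about 3 cm. Keep everything upright, leave the orange tip box, the wash bottle and the black timer where they are, and let go of everything at the end.

Things in the scene. Friction and masses are not known exactly. Their poses are not given: they have to be found in the camera images.
- amber_bottle: Loose brown (amber) bottle with a white cap and cream label: round body 50 mm in diameter up to 48 mm, sloping shoulder, cap 30 mm in diameter, 76 mm tall in all, about 160 g. Origin: centre of its underside; z up its axis. Starts standing on the bench.
- white_bottle: Loose white bottle with a green cap and green label: round body 44 mm in diameter up to 44 mm, cap 26 mm in diameter, 70 mm tall in all, about 110 g. Origin: centre of its underside; z up its axis. Starts standing on the bench.
- cuvette_box: Loose flat closed blue box with a lighter blue flat top and a white clasp on each long side: 56 mm along its own x, 100 mm along its own y (the long side), 40 mm high, about 140 g; the lid does not come off. Origin: centre of its underside; z up. Starts flat on the bench, turned up to 0.6 rad either way from having its long side along world y.
- vial: Loose small white vial with a red cap and pink label: 30 mm in diameter (cap 31 mm), 48 mm tall, about 35 g. Origin: centre of its underside; z up its axis. Starts standing on the bench.
- mat: Fixed square yellow mat, 70 x 70 mm, 3 mm thick, flat on the bench. Origin: centre of its underside (bench height); its y axis points along the row, that is along the line through its centre and the tube rack's centre (the rack may be on its +y or its -y side), its x axis points square to the row, away from the robot. The centres of mat and rack are 270 mm apart; the row lies within 0.15 rad of world y.
- tube_rack: Fixed white block rack, 80 mm along its own x, 60 mm along its own y, 50 mm high, with twelve small upright capped tubes that reach 80 mm above the bench. Origin: centre of its underside (bench height); axes parallel to those of the mat.
- tip_box: Bystander, loose: orange box with a pale orange lid, 80 x 115 mm, 62 mm high. Origin: centre of its underside.
- wash_bottle: Bystander, loose: pale grey-blue round wash bottle, 58 mm in diameter, 150 mm tall with its black cap and thin spout. Origin: centre of its underside.
- timer: Bystander, loose: flat square black timer with a grey-green display, 62 x 62 mm, 22 mm high. Origin: centre of its underside.
Things that resemble listed ones, but are neither listed nor needed, are in the scene too. Leave any purple look-alike of the amber_bottle alone.

How it is judged:
By the outcome, as a careful person would: the job done as asked, in the order asked, and still so for the second after the job is handed in, with the robot touching nothing.
It also fails if it takes over 96 s, if anything falls off the work surface, if the arm or the gripper's body presses on something with over 40 N, if the wrist force passes 120 N, or if a joint passes its speed limit or range.

## Working session

There is one attempt and no reset: what is moved stays moved. The work goes in short steps, Python scripts to look and compute and a tool call to move; the robot and the scene stay as the last step left them, time stands still between calls to the robot, and variables do not carry over. Pictures are saved under pics/ and viewed, and the job is handed in when it is done.

Besides the shell and the picture viewer there is one more tool, called after "Request:" by a JSON object that holds its "fn" and its "kwargs", one argument or row to a line. jog_arm: Moves the arm, as the interface text tells. Its arguments: {"type":"object","properties":{"turn":{"type":"array"},"slide":{"type":"array"},"grip":{"type":"array"},"newtons":{"type":"number"}},"required":["turn","slide","grip"]}

```bash
mkdir -p pics
cat > h.py <<'E'
import numpy as np, cv2
from scipy.spatial.transform import Rotation as R
from workcell import bot, eyes, nets
def save(p,n): cv2.imwrite('pics/'+n+'.png', cv2.cvtColor(p['img'],cv2.COLOR_RGB2BGR))
def Rm(p):
    r=np.array(p['rotation'],float)
    return r if r.shape==(3,3) else R.from_rotvec(r).as_matrix()
def w(p,x): return Rm(p)@np.array(x)+np.array(p['position'])
def cloud(p):
    K=np.array(p['intrinsics']);d=p['depth'];v,u=np.mgrid[:480,:640]
    c=np.stack([(u-K[0,2])/K[0,0]*d,(v-K[1,2])/K[1,1]*d,d],-1)
    return c@Rm(p).T+np.array(p['position'])
E
python3 - <<'E'
from h import *
print(bot.read_state())
for c in ['top','scene']:
    p=eyes.read_camera(c); save(p,c+'0'); print(c,p['position'],p['rotation'],p['intrinsics'])
    np.savez(c+'0.npz',img=p['img'],cl=cloud(p),depth=p['depth'])
    for t in ['amber_bottle','white_bottle','cuvette_box','vial','mat','tube_rack','tip_box','wash_bottle','timer']:
        print(t,[(np.round(w(p,r['xyz']),3).tolist(),round(r['conf'],2)) for r in nets.search_frame(t,p)])
E
```

```text
{'time': 0.0, 'q': array([-1.38188118e+00,  2.64768250e-01,  1.60537383e+00, -1.63246008e-05,
        1.27370107e+00, -3.69392440e-02]), 'joint_vel': array([-0.00117463, -0.00122813, -0.00144455,  0.00023541,  0.00029649,
       -0.00109476]), 'joint_torque': array([ 2.46524023e-04, -5.15122640e+01, -3.67312682e+01, -1.83035431e-04,
        1.31714973e-02, -2.82596773e-07]), 'tool_pos': array([ 0.15099594, -0.65718301,  0.2469519 ]), 'tcp_rot': array([-0.23858548,  2.10433732, -2.09959277]), 'wrist_force': array([ 0.15667324,  0.02523241, -0.07775862]), 'torque': array([-0.05289503, -0.08543817, -0.01764882]), 'width': 0.9989465495564674}
top [ 0.40334531 -0.01607698  0.9785794 ] [-2.20184599  1.98973999 -0.2307355 ] [[492.22863803   0.         316.75752172]
 [  0.         492.22863803 238.77433344]
 [  0.           0.           1.        ]]
amber_bottle [([0.567, -0.329, 0.05], 0.74), ([0.468, -0.3, 0.051], 0.71)]
white_bottle [([0.643, 0.169, 0.048], 0.56)]
cuvette_box [([0.448, 0.326, 0.039], 0.89)]
vial [([0.667, -0.186, 0.05], 0.52)]
mat [([0.493, -0.138, 0.005], 0.57)]
tube_rac
[... 287 characters left out ...]
        519.57230864 234.84556696]
 [  0.           0.           1.        ]]
amber_bottle [([0.484, -0.321, 0.05], 0.76), ([0.588, -0.343, 0.049], 0.73), ([0.681, -0.358, 0.023], 0.33)]
white_bottle [([0.663, 0.165, 0.036], 0.96), ([0.771, 0.0, 0.058], 0.54)]
cuvette_box [([0.458, 0.315, 0.032], 0.85)]
vial [([0.679, -0.197, 0.035], 0.61), ([0.493, -0.142, 0.003], 0.25)]
mat [([0.493, -0.142, 0.003], 0.98), ([0.682, -0.359, 0.019], 0.46)]
tube_rack [([0.481, 0.103, 0.05], 0.67), ([0.493, -0.143, 0.005], 0.58), ([0.665, 0.164, 0.037], 0.22)]
tip_box [([0.482, 0.105, 0.051], 0.51)]
wash_bottle [([0.686, 0.311, 0.076], 0.84), ([0.457, 0.312, 0.031], 0.24)]
timer [([0.678, -0.358, 0.02], 0.67)]
```

View pics/top0.png

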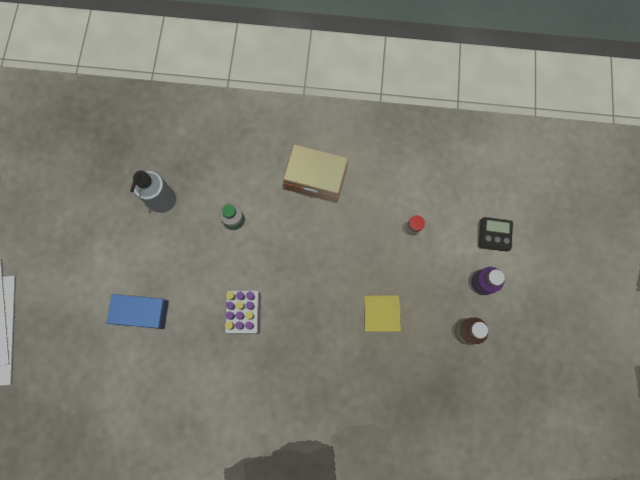

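View pics/scene0.png

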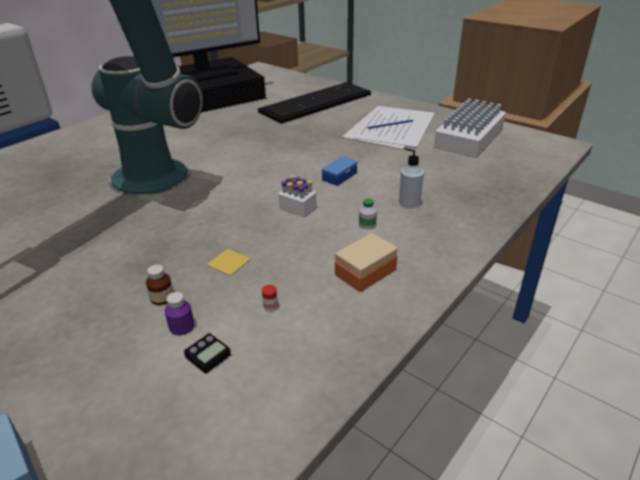

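The top view shows the amber bottle at (475,330), the purple look-alike at (490,280), the mat at (382,313), the rack at (242,312), the blue box at (137,311), the vial at (416,224) and the white bottle at (231,215). Next I'll refine these positions with colour and depth.

```bash
cat > m.py <<'E'
from h import *
def comp(cl,mask,seed,rad=.08):
    m=mask&(np.hypot(cl[...,0]-seed[0],cl[...,1]-seed[1])<rad)
    n,l,s,c=cv2.connectedComponentsWithStats(m.astype(np.uint8))
    if n<2: return m
    return l==1+np.argmax(s[1:,4])
def rect(pts):
    (c,sz,a)=cv2.minAreaRect((pts[:,:2]*1000).astype(np.float32))
    a=np.radians(a); 
    if sz[0]>sz[1]: L=np.array([np.cos(a),np.sin(a)])
    else: L=np.array([-np.sin(a),np.cos(a)])
    if L[1]<0: L=-L
    return np.round(c,1),np.round(sz,1),'long dir angle from y',round(float(np.arctan2(-L[0],L[1])),3),'z',np.round(np.percentile(pts[:,2],[5,50,95])*1000,1),len(pts)
E
python3 - <<'E'
from m import *
for cam in ['top','scene']:
    d=np.load(cam+'0.npz');cl=d['cl'];img=d['img'];hsv=cv2.cvtColor(img,cv2.COLOR_RGB2HSV);H,S,V=[hsv[...,i].astype(int) for i in range(3)]
    z=cl[...,2]
    print(cam)
    print('bench',np.median(z[(np.abs(cl[...,0]-.6)<.05)&(np.abs(cl[...,1]+.05)<.04)]))
    def show(n,m): 
        if m.sum()>8: print(n,*rect(cl[m]),'mean',np.round(cl[m].mean(0)*1000,1))
        else: print(n,m.sum())
    show('mat',comp(cl,(H>20)&(H<35)&(S>120),(.493,-.14)))
    show('box',comp(cl,(H>100)&(H<125)&(S>90)&(z>.036),(.455,.32)))
    show('rack',comp(cl,(z>.04)&(z<.058),(.468,.12)))
    show('rackall',comp(cl,(z>.04),(.468,.12)))
    for n,s,h in [('amber',(.475,-.31),.07),('purple',(.575,-.333),.07),('white',(.65,.167),.064),('vial',(.675,-.19),.042),('tip',(.76,.01),.055),('wash',(.675,.315),.1),('timer',(.675,-.355),.018)]:
        show(n,comp(cl,z>h,s))
        show(n+'_all',comp(cl,z>.012,s,.07))
E
```

```text
top
bench 0.00012994013122891168
mat [ 491.6 -140.2] [66.7 66.1] long dir angle from y -1.467 z [0.4 3.3 6. ] 1071 mean [ 489.  -138.5    3.3]
box [445.2 330.7] [54.8 99.7] long dir angle from y 0.011 z [37.2 39.7 42.5] 1507 mean [444.9 330.   39.8]
rack [464.7 128.3] [78.7 60.4] long dir angle from y -1.473 z [46.5 49.8 53.3] 716 mean [462.2 123.4  49.9]
rackall [464.7 128.3] [78.7 60.4] long dir angle from y -1.473 z [47.3 54.7 81.8] 1387 mean [463.2 125.7  63.8]
amber [ 472.9 -307.5] [26.9 29.5] long dir angle from y 0.092 z [73.4 76.2 78.9] 222 mean [ 473.  -307.2   76.1]
amber_all [ 472.6 -306.4] [49.7 48.1] long dir angle from y -1.39 z [20.9 54.7 77.8] 705 mean [ 471.1 -300.2   55.8]
purple [ 572.9 -335.4] [28.3 29.4] long dir angle from y 0.082 z [73.1 76.  78.4] 212 mean [ 572.3 -335.5   76. ]
purple_all [ 571.1 -332.9] [49.3 45.9] long dir angle from y -1.168 z [20.1 54.2 77.7] 695 mean [ 568.4 -328.4   55.1]
white [651.3 175.9] [25.7 24.6] long dir angle from y -1.391 z [65.9 69.6 72.2] 151 mean [650.5 176.   69.5]
white_all [649.2 174.9] [40.6 43.7] long dir angle from y 
[... 2324 characters left out ...]
674.7 -194.7   36.9]
tip [757.3  17.7] [115.1  81.6] long dir angle from y -0.149 z [58.2 62.3 64.4] 1292 mean [759.7  12.8  62.1]
tip_all [757.1  16.8] [117.1  81.7] long dir angle from y -0.155 z [17.3 60.1 64.1] 2293 mean [766.2   2.2  49.7]
wash [674.9 323.1] [49.9 36.3] long dir angle from y -1.45 z [101.4 120.9 149.3] 255 mean [680.9 322.4 121.9]
wash_all [682.1 320.7] [57.4 52.3] long dir angle from y -1.165 z [ 19.   76.9 134.8] 977 mean [686.5 314.   75.7]
timer [ 672.5 -356.7] [63.  63.9] long dir angle from y 1.526 z [19.4 22.5 25.3] 911 mean [ 674.9 -358.4   22.5]
timer_all [ 672.6 -356.9] [63.2 64.2] long dir angle from y 1.537 z [14.5 22.3 25.1] 1024 mean [ 676.8 -359.6   21.6]
```

```bash
cat > g.py <<'E'
from h import *
def go(x,y,z,jaw=None,vstep=48):
    """print slide rows (tool frame) from measured to target TCP (mm); jaw: wanted angle of tool z axis in world xy (mod pi)"""
    s=bot.read_state(); Q=R.from_rotvec(s['tcp_rot']); M=Q.as_matrix(); p=s['tool_pos']*1000
    t=np.array([x,y,z],float)
    print('t',round(s['time'],2),'pos',p.round(1),'width',round(s['width'],3),'F',np.round(s['wrist_force'],1),'q',s['q'].round(2))
    # desired orientation: y down
    a=np.arctan2(M[1,2],M[0,2]) if jaw is None else jaw
    best=None
    for k in (0,np.pi):
        zc=np.array([np.cos(a+k),np.sin(a+k),0]);yc=np.array([0,0,-1.]);xc=np.cross(yc,zc)
        D=np.stack([xc,yc,zc],1); rv=R.from_matrix(M.T@D).as_rotvec()
        if best is None or np.linalg.norm(rv)<np.linalg.norm(best[0])-1e-6: best=(rv,D)
    rv,D=best
    print('jaw now deg',round(np.degrees(np.arctan2(M[1,2],M[0,2])),2),'turn needed',rv.round(4),'rows',np.linalg.norm(rv)/.149)
    d=t-p
    print('world d',d.round(1),'rows',round(np.linalg.norm(d)/vstep,2),'slide in now-axes',(M.T@d).round(1),'in turned axes',(D.T@d).round(1))
E
python3 - <<'E'
from g import *
print(R.from_rotvec(bot.read_state()['tcp_rot']).as_matrix().round(3))
go(472.5,-307.5,200,np.pi/2)
go(472.5,-307.5,200)
E
```

```text
[[-0.975  0.     0.224]
 [-0.224 -0.    -0.975]
 [-0.    -1.     0.   ]]
t 1.0 pos [ 151.1 -657.9  248.3] width 1.002 F [-0.2  0.6 -0.8] q [-1.38  0.26  1.6   0.    1.27 -0.04]
jaw now deg -77.07 turn needed [-1.000e-04  2.257e-01 -0.000e+00] rows 1.5150551297084198
world d [321.4 350.4 -48.3] rows 9.96 slide in now-axes [-391.7   48.3 -269.5] in turned axes [-321.4   48.3 -350.4]
t 1.0 pos [ 151.1 -657.9  248.3] width 1.002 F [-0.2  0.6 -0.8] q [-1.38  0.26  1.6   0.    1.27 -0.04]
jaw now deg -77.07 turn needed [-0.0001  0.     -0.    ] rows 0.00046277327332836014
world d [321.4 350.4 -48.3] rows 9.96 slide in now-axes [-391.7   48.3 -269.5] in turned axes [-391.7   48.3 -269.5]
```

Request:
{"fn": "jog_arm", "kwargs": {
  "turn": [
    [0,0,0],
    [0,0,0],
    [0,0,0],
    [0,0,0],
    [0,0,0]
  ],
  "slide": [
    [-39,5,-27],
    [-39,5,-27],
    [-39,5,-27],
    [-39,5,-27],
    [-39,5,-27]
  ],
  "grip": [100,100,100,100,100],
  "newtons": 40
}}

```text
time: 1.5
tool_pos: [0.3119, -0.4812, 0.2233]
tcp_rot: [-0.237, 2.101, -2.103]
wrist_force: [0.9, 0.2, -0.3]
width: 1.0
```

Request:
{"fn": "jog_arm", "kwargs": {
  "turn": [
    [0,0,0],
    [0,0,0],
    [0,0,0],
    [0,0,0],
    [0,0,0]
  ],
  "slide": [
    [-39,5,-27],
    [-39,5,-27],
    [-39,5,-27],
    [-39,5,-27],
    [-39,5,-27]
  ],
  "grip": [100,100,100,100,100]
}}

```text
time: 2.0
tool_pos: [0.4719, -0.3059, 0.1985]
tcp_rot: [-0.237, 2.101, -2.102]
wrist_force: [1.0, -0.4, 0.2]
width: 0.998
```

Request:
{"fn": "jog_arm", "kwargs": {
  "turn": [
    [0,0,0]
  ],
  "slide": [
    [0,0,0]
  ],
  "grip": [100]
}}

```text
time: 2.1
tool_pos: [0.4737, -0.303, 0.1977]
tcp_rot: [-0.243, 2.1, -2.096]
wrist_force: [0.1, -0.6, -0.1]
width: 0.998
```

Run:
```python
from g import *
p=eyes.read_camera('wrist');save(p,'w1')
p=eyes.read_camera('top');save(p,'top1')
go(472.5,-307.5,30)
```

```text
t 2.2 pos [ 471.3 -306.5  198.2] width 1.0 F [-0.4  0.3  0.6] q [-0.62  0.09  1.9  -0.    1.15  0.72]
jaw now deg -76.88 turn needed [-0.0001 -0.      0.0006] rows 0.003877416204652514
world d [   1.2   -1.  -168.2] rows 3.5 slide in now-axes [ -1.  168.2   1.3] in turned axes [ -0.9 168.2   1.3]
```

View pics/w1.png

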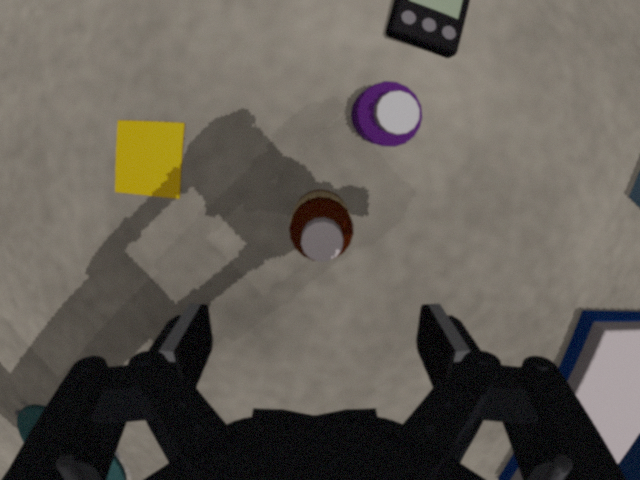

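The wrist view has the amber bottle at (321,230), centred between the open fingers, with purple clear at (388,112). Descending.

Request:
{"fn": "jog_arm", "kwargs": {
  "turn": [
    [0,0,0],
    [0,0,0],
    [0,0,0],
    [0,0,0],
    [0,0,0]
  ],
  "slide": [
    [-1.7,40,0],
    [0,40,0],
    [0,40,0],
    [0,30,0],
    [0,20,0]
  ],
  "grip": [100,100,100,100,100]
}}

```text
time: 2.7
tool_pos: [0.4699, -0.3077, 0.0258]
tcp_rot: [-0.239, 2.106, -2.102]
wrist_force: [-0.8, 0.8, 0.0]
width: 1.001
```

Request:
{"fn": "jog_arm", "kwargs": {
  "turn": [
    [0,0,0],
    [0,0,0],
    [0,0,0],
    [0,0,0],
    [0,0,0]
  ],
  "slide": [
    [0,0,0],
    [0,0,0],
    [0,0,0],
    [0,0,0],
    [0,0,0]
  ],
  "grip": [100,50,40,40,40]
}}

```text
time: 3.2
tool_pos: [0.4738, -0.3084, 0.0306]
tcp_rot: [-0.235, 2.098, -2.104]
wrist_force: [-2.1, -1.4, 5.8]
width: 0.569
```

Request:
{"fn": "jog_arm", "kwargs": {
  "turn": [
    [0,0,0],
    [0,0,0],
    [0,0,0],
    [0,0,0],
    [0,0,0]
  ],
  "slide": [
    [0,0,0],
    [0,0,0],
    [0,0,0],
    [0,0,0],
    [0,0,0]
  ],
  "grip": [40,40,40,40,40]
}}

```text
time: 3.7
tool_pos: [0.4738, -0.3084, 0.0306]
tcp_rot: [-0.236, 2.097, -2.104]
wrist_force: [-1.3, -1.0, 7.0]
width: 0.576
```

Request:
{"fn": "jog_arm", "kwargs": {
  "turn": [
    [0,0,0],
    [0,0,0],
    [0,0,0],
    [0,0,0],
    [0,0,0]
  ],
  "slide": [
    [0,-10,0],
    [0,-30,0],
    [-14,0,-39.7],
    [-14,0,-39.7],
    [-14,0,-39.7]
  ],
  "grip": [40,40,40,40,40]
}}

```text
time: 4.2
tool_pos: [0.4869, -0.1805, 0.0693]
tcp_rot: [-0.236, 2.102, -2.103]
wrist_force: [0.3, 0.0, -1.7]
width: 0.572
```

Request:
{"fn": "jog_arm", "kwargs": {
  "turn": [
    [0,0,0],
    [0,0,0],
    [0,0,0]
  ],
  "slide": [
    [-14.5,0,-39.8],
    [0,0,0],
    [0,0,0]
  ],
  "grip": [40,40,40]
}}

```text
time: 4.5
tool_pos: [0.492, -0.1385, 0.0688]
tcp_rot: [-0.241, 2.1, -2.101]
wrist_force: [-0.1, 0.8, -0.6]
width: 0.574
```

Run:
```python
from m import *
from g import go
go(492,-140.5,73)
p=eyes.read_camera('scene');save(p,'s2');cl=cloud(p);z=cl[...,2]
p2=eyes.read_camera('wrist');save(p2,'w2')
```

```text
t 4.5 pos [ 492.  -138.5   68.8] width 0.574 F [-0.1  0.8 -0.6] q [-0.32  0.14  2.11 -0.    0.89  1.02]
jaw now deg -76.89 turn needed [-0.0005  0.     -0.0003] rows 0.0037009981407789077
world d [-0.  -2.   4.2] rows 0.1 slide in now-axes [ 0.5 -4.2  2. ] in turned axes [ 0.5 -4.2  2. ]
```

View pics/s2.png

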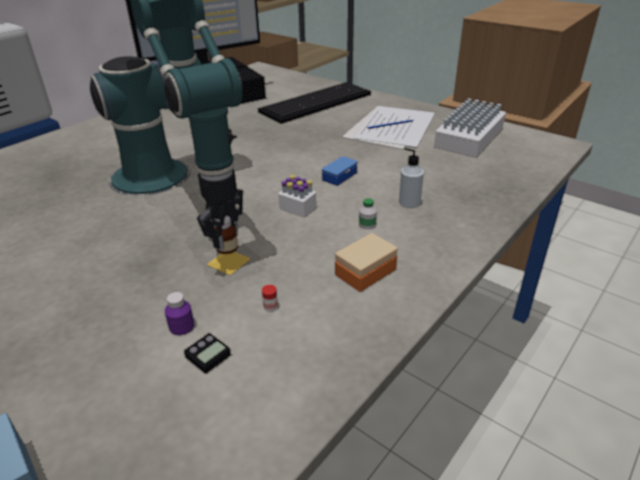

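View pics/w2.png

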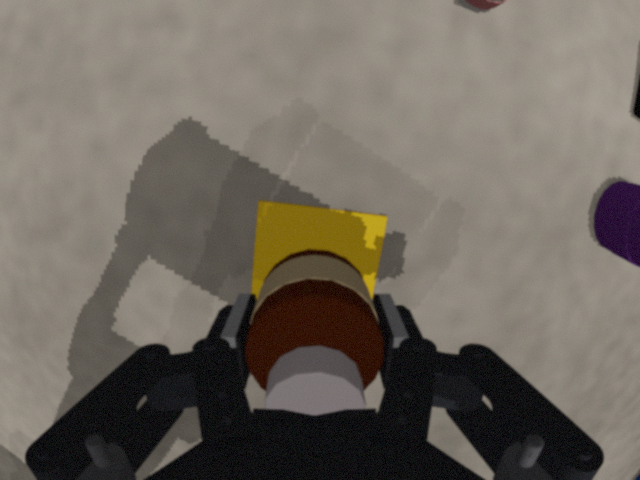

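The bottle is held upright over the mat, which is at (320,250) in the wrist view. Lowering.

Request:
{"fn": "jog_arm", "kwargs": {
  "turn": [
    [0,0,0],
    [0,0,0],
    [0,0,0],
    [0,0,0],
    [0,0,0]
  ],
  "slide": [
    [0,20,0],
    [0,12,0],
    [0,4,0],
    [0,0,0],
    [0,0,0]
  ],
  "grip": [40,40,40,40,40]
}}

```text
time: 5.1
tool_pos: [0.4912, -0.1405, 0.0336]
tcp_rot: [-0.239, 2.104, -2.103]
wrist_force: [-6.5, 1.5, 12.9]
width: 0.572
```

Request:
{"fn": "jog_arm", "kwargs": {
  "turn": [
    [0,0,0],
    [0,0,0],
    [0,0,0]
  ],
  "slide": [
    [0,0.7,0],
    [0,0,0],
    [0,0,0]
  ],
  "grip": [40,40,40]
}}

```text
time: 5.4
tool_pos: [0.4912, -0.1405, 0.0336]
tcp_rot: [-0.24, 2.104, -2.103]
wrist_force: [-9.5, 1.4, 19.7]
width: 0.576
```

Request:
{"fn": "jog_arm", "kwargs": {
  "turn": [
    [0,0,0],
    [0,0,0],
    [0,0,0],
    [0,0,0],
    [0,0,0]
  ],
  "slide": [
    [0,-1.2,0],
    [0,0,0],
    [0,0,0],
    [0,0,0],
    [0,0,0]
  ],
  "grip": [40,62,70,85,100]
}}

```text
time: 5.9
tool_pos: [0.4918, -0.1396, 0.0325]
tcp_rot: [-0.238, 2.102, -2.102]
wrist_force: [-0.4, 0.5, 0.0]
width: 0.985
```

Request:
{"fn": "jog_arm", "kwargs": {
  "turn": [
    [0,0,0],
    [0,0,0],
    [0,0,0],
    [0,0,0],
    [0,0,0]
  ],
  "slide": [
    [0,0,0],
    [0,-20,0],
    [0,-45,0],
    [0,-45,0],
    [0,-45,0]
  ],
  "grip": [100,100,100,100,100]
}}

```text
time: 6.4
tool_pos: [0.4915, -0.1392, 0.189]
tcp_rot: [-0.239, 2.103, -2.102]
wrist_force: [0.6, -0.1, -0.0]
width: 0.998
```

Run:
```python
from m import *
from g import go
def meas(cam):
    p=eyes.read_camera(cam);save(p,cam+'3');cl=cloud(p);z=cl[...,2]
    m=comp(cl,(z>.072)&(z<.086),(.492,-.14),.06); 
    if m.sum()>20: print(cam,rect(cl[m]))
meas('scene')
go(447.5,329,198,0.02)
p=eyes.read_camera('wrist');save(p,'w3')
```

```text
scene (array([ 491.8, -142.3]), array([28.8, 31. ]), 'long dir angle from y', 1.193, 'z', array([73.9, 79. , 81.5]), 119)
t 6.45 pos [ 496.4 -140.9  198. ] width 1.001 F [ 2.  -0.6  4.4] q [-0.32 -0.01  2.   -0.    1.13  1.02]
jaw now deg -77.05 turn needed [-0.013  -1.3647 -0.0046] rows 9.159457090363468
world d [-48.9 469.9   0. ] rows 9.84 slide in now-axes [ -57.7   -2.5 -468.8] in turned axes [-470.7   -0.   -39.5]
```

View pics/w3.png

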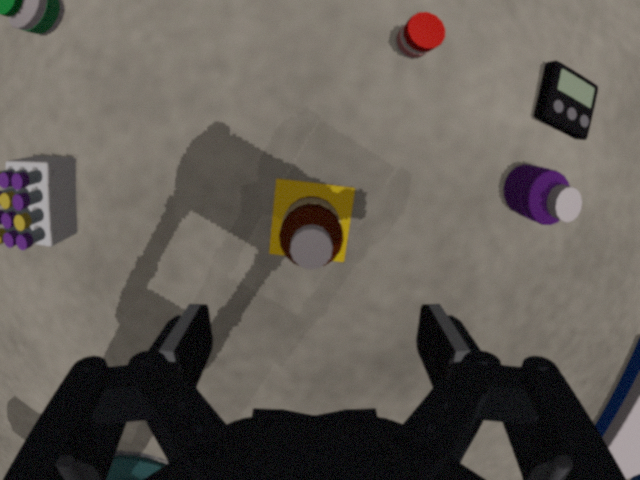

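Request:
{"fn": "jog_arm", "kwargs": {
  "turn": [
    [0,-0.1365,0],
    [0,-0.1365,0],
    [0,-0.1365,0],
    [0,-0.1365,0],
    [0,-0.1365,0]
  ],
  "slide": [
    [0,0,0],
    [0,0,0],
    [0,0,0],
    [0,0,0],
    [0,0,0]
  ],
  "grip": [100,100,100,100,100]
}}

```text
time: 7.0
tool_pos: [0.4915, -0.1393, 0.1869]
tcp_rot: [-0.824, 1.675, -1.674]
wrist_force: [-0.4, -0.1, -0.1]
width: 1.001
```

Request:
{"fn": "jog_arm", "kwargs": {
  "turn": [
    [0,-0.1365,0],
    [0,-0.1365,0],
    [0,-0.1365,0],
    [0,-0.1365,0],
    [0,-0.1365,0]
  ],
  "slide": [
    [0,0,0],
    [0,0,0],
    [0,0,0],
    [0,0,0],
    [0,0,0]
  ],
  "grip": [100,100,100,100,100]
}}

```text
time: 7.5
tool_pos: [0.4915, -0.1393, 0.1868]
tcp_rot: [-1.222, 1.191, -1.189]
wrist_force: [0.3, 0.8, -1.2]
width: 0.999
```

Run:
```python
from g import *
go(447,329.5,190,0.02)
```

```text
t 7.5 pos [ 491.5 -139.3  186.8] width 0.999 F [ 0.3  0.8 -1.2] q [-0.32  0.    2.02 -0.    1.12 -0.35]
jaw now deg 1.47 turn needed [ 0.0013  0.0057 -0.0004] rows 0.039500679155201814
world d [-44.5 468.8   3.2] rows 9.81 slide in now-axes [-469.8   -3.   -32.4] in turned axes [-469.6   -3.2  -35.1]
```

Request:
{"fn": "jog_arm", "kwargs": {
  "turn": [
    [0,0,0],
    [0,0,0],
    [0,0,0],
    [0,0,0],
    [0,0,0]
  ],
  "slide": [
    [-47,0,-3.3],
    [-47,0,-3.3],
    [-47,0,-3.3],
    [-47,0,-3.3],
    [-47,0,-3.3]
  ],
  "grip": [100,100,100,100,100]
}}

```text
time: 8.0
tool_pos: [0.4699, 0.0968, 0.1871]
tcp_rot: [-1.219, 1.195, -1.195]
wrist_force: [0.5, -0.6, 0.8]
width: 0.999
```

Request:
{"fn": "jog_arm", "kwargs": {
  "turn": [
    [0,0,0],
    [0,0,0],
    [0,0,0],
    [0,0,0],
    [0,0,0]
  ],
  "slide": [
    [-47,0,-3.3],
    [-47,0,-3.3],
    [-47,0,-3.3],
    [-47,0,-3.3],
    [-46.8,0,-3.3]
  ],
  "grip": [100,100,100,100,100]
}}

```text
time: 8.5
tool_pos: [0.4486, 0.3314, 0.1869]
tcp_rot: [-1.22, 1.194, -1.194]
wrist_force: [1.5, -0.1, 0.4]
width: 1.003
```

Request:
{"fn": "jog_arm", "kwargs": {
  "turn": [
    [0,0,0],
    [0,0,0]
  ],
  "slide": [
    [0,0,0],
    [0,0,0]
  ],
  "grip": [100,100]
}}

```text
time: 8.7
tool_pos: [0.4487, 0.3302, 0.1867]
tcp_rot: [-1.222, 1.193, -1.193]
wrist_force: [-0.7, 0.5, -0.1]
width: 1.0
```

Run:
```python
from m import *
from g import go
p=eyes.read_camera('top');save(p,'top4')
cl=cloud(p);z=cl[...,2]
m=comp(cl,(z>.072)&(z<.086),(.492,-.14),.06); print('amber',rect(cl[m]))
go(447,329.5,25,0.02)
p=eyes.read_camera('wrist');save(p,'w4')
```

```text
amber (array([ 490.6, -139.9]), array([29. , 28.2]), 'long dir angle from y', -0.716, 'z', array([75.8, 79.2, 81.8]), 217)
t 8.75 pos [448.9 329.1 186.7] width 1.001 F [ 0.6 -0.4 -0. ] q [ 0.59  0.09  1.92 -0.    1.13  0.57]
jaw now deg 1.21 turn needed [0.0014 0.0012 0.0016] rows 0.016200891097588505
world d [  -1.9    0.4 -161.7] rows 3.37 slide in now-axes [ -0.7 161.7  -1.7] in turned axes [ -0.4 161.7  -1.9]
```

View pics/w4.png

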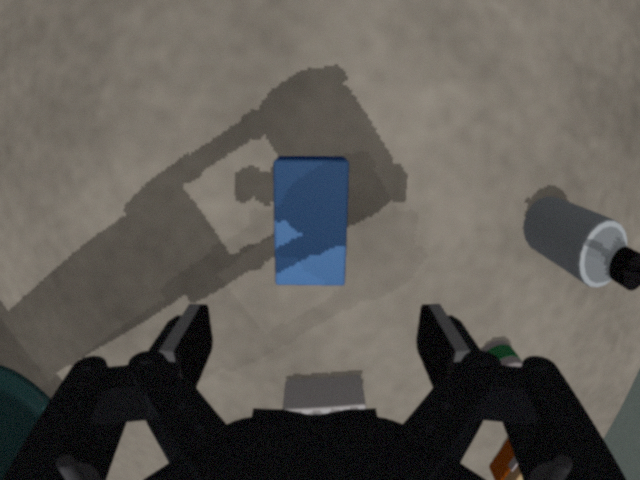

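Request:
{"fn": "jog_arm", "kwargs": {
  "turn": [
    [0,0,0],
    [0,0,0],
    [0,0,0],
    [0,0,0],
    [0,0,0]
  ],
  "slide": [
    [0,40,-2],
    [0,40,0],
    [0,40,0],
    [0,27,0],
    [0,15,0]
  ],
  "grip": [100,100,100,100,100]
}}

```text
time: 9.3
tool_pos: [0.446, 0.3265, 0.0229]
tcp_rot: [-1.223, 1.198, -1.196]
wrist_force: [0.2, -0.4, -0.8]
width: 1.003
```

Request:
{"fn": "jog_arm", "kwargs": {
  "turn": [
    [0,0,0],
    [0,0,0],
    [0,0,0],
    [0,0,0],
    [0,0,0]
  ],
  "slide": [
    [0,0,0],
    [0,0,0],
    [0,0,0],
    [0,0,0],
    [0,0,0]
  ],
  "grip": [85,75,65,45,45]
}}

```text
time: 9.8
tool_pos: [0.449, 0.3303, 0.0279]
tcp_rot: [-1.215, 1.193, -1.195]
wrist_force: [0.0, -2.0, 6.5]
width: 0.649
```

Request:
{"fn": "jog_arm", "kwargs": {
  "turn": [
    [0,0,0],
    [0,0,0],
    [0,0,0],
    [0,0,0]
  ],
  "slide": [
    [0,0,0],
    [0,0,0],
    [0,0,0],
    [0,0,0]
  ],
  "grip": [45,45,45,45]
}}

```text
time: 10.2
tool_pos: [0.449, 0.3303, 0.0279]
tcp_rot: [-1.215, 1.193, -1.195]
wrist_force: [-0.3, -2.5, 5.4]
width: 0.65
```

Request:
{"fn": "jog_arm", "kwargs": {
  "turn": [
    [0,0,0],
    [0,0,0],
    [0,0,0],
    [0,0,0],
    [0,0,0]
  ],
  "slide": [
    [0,-10,0],
    [0,-30,0],
    [0,-40,0],
    [0,-40,0],
    [0,0,0]
  ],
  "grip": [45,45,45,45,45]
}}

```text
time: 10.7
tool_pos: [0.4516, 0.3325, 0.1535]
tcp_rot: [-1.205, 1.19, -1.194]
wrist_force: [0.4, 0.7, -0.9]
width: 0.648
```

Request:
{"fn": "jog_arm", "kwargs": {
  "turn": [
    [0,-0.04,0],
    [0,-0.04,0]
  ],
  "slide": [
    [0,0,0],
    [0,0,0]
  ],
  "grip": [45,45]
}}

```text
time: 10.9
tool_pos: [0.4473, 0.3296, 0.1462]
tcp_rot: [-1.255, 1.134, -1.134]
wrist_force: [-1.3, -0.2, -2.0]
width: 0.65
```

Run:
```python
from m import *
from g import go
go(478.5,-6.2,145,0.1)
p=eyes.read_camera('wrist');save(p,'w5')
p=eyes.read_camera('scene');save(p,'s5')
```

```text
t 10.9 pos [447.3 329.6 146.2] width 0.65 F [-1.3 -0.2 -2. ] q [0.59 0.13 1.97 0.   1.05 0.49]
jaw now deg 5.84 turn needed [-0.0006  0.0019 -0.0004] rows 0.013539676910974388
world d [  31.2 -335.8   -1.2] rows 7.03 slide in now-axes [337.2   1.1  -3.1] in turned axes [337.2   1.2  -2.4]
```

View pics/w5.png

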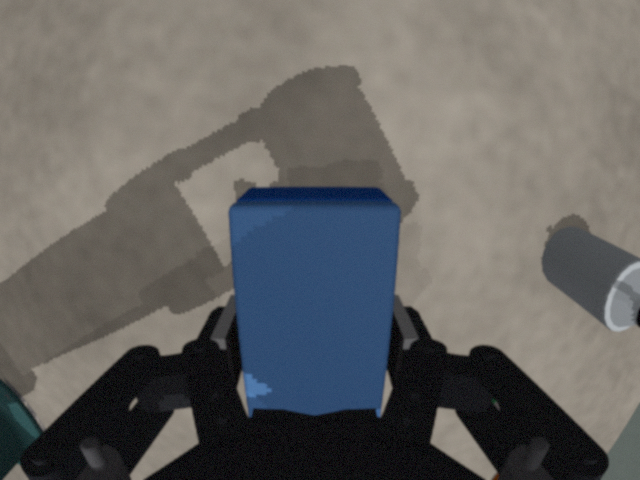

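View pics/s5.png

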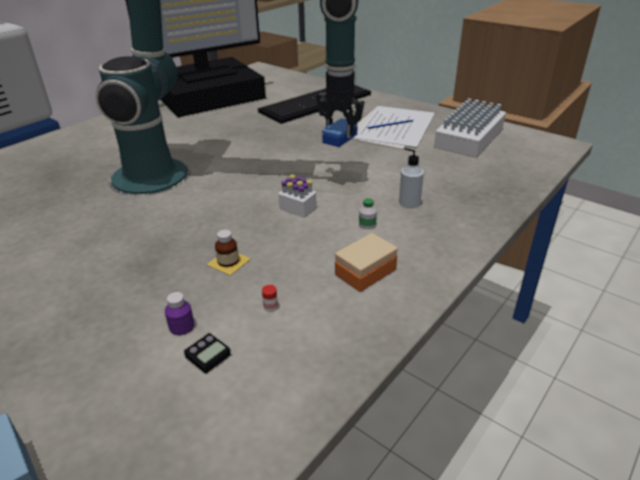

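The box is held level and square to the jaws, with the amber bottle standing on the mat at (228,250). Carrying the box over the rack.

Request:
{"fn": "jog_arm", "kwargs": {
  "turn": [
    [0,0,0],
    [0,0,0],
    [0,0,0],
    [0,0,0],
    [0,0,0]
  ],
  "slide": [
    [42,0,-0.3],
    [42,0,-0.3],
    [42,0,-0.3],
    [42,0,-0.3],
    [42,0,-0.3]
  ],
  "grip": [45,45,45,45,45]
}}

```text
time: 11.5
tool_pos: [0.4665, 0.1189, 0.1455]
tcp_rot: [-1.255, 1.136, -1.135]
wrist_force: [-0.1, -1.2, -1.5]
width: 0.646
```

Request:
{"fn": "jog_arm", "kwargs": {
  "turn": [
    [0,0,0],
    [0,0,0],
    [0,0,0],
    [0,0,0],
    [0,0,0]
  ],
  "slide": [
    [42,0,-0.3],
    [42,0,-0.3],
    [42,0,-0.3],
    [0,0,0],
    [0,0,0]
  ],
  "grip": [45,45,45,45,45]
}}

```text
time: 12.0
tool_pos: [0.4784, -0.0058, 0.1455]
tcp_rot: [-1.253, 1.139, -1.137]
wrist_force: [0.1, 0.3, -2.0]
width: 0.646
```

Run:
```python
from m import *
from g import go
go(478.5,-6.2,28,0.1)
p=eyes.read_camera('wrist');save(p,'w6')
p=eyes.read_camera('top');save(p,'t6');cl=cloud(p);z=cl[...,2];im=p['img'].astype(int)
hsv=cv2.cvtColor(p['img'],cv2.COLOR_RGB2HSV)
m=comp(cl,(hsv[...,0]>100)&(hsv[...,0]<125)&(hsv[...,1]>90)&(z>.05),(.478,-.01),.12)
print(rect(cl[m]) if m.sum()>5 else m.sum())
```

```text
t 12.0 pos [478.4  -5.8 145.5] width 0.646 F [ 0.1  0.3 -2. ] q [-0.06 -0.02  2.12  0.    1.04 -0.16]
jaw now deg 5.52 turn needed [ 0.0006 -0.0036 -0.0006] rows 0.02508377542492023
world d [ 1.000e-01 -4.000e-01 -1.175e+02] rows 2.45 slide in now-axes [  0.5 117.5   0.2] in turned axes [4.000e-01 1.175e+02 1.000e-01]
(array([436.3,  11.5]), array([83.7, 19.5]), 'long dir angle from y', -0.645, 'z', array([133.6, 157.3, 159.4]), 156)
```

View pics/t6.png

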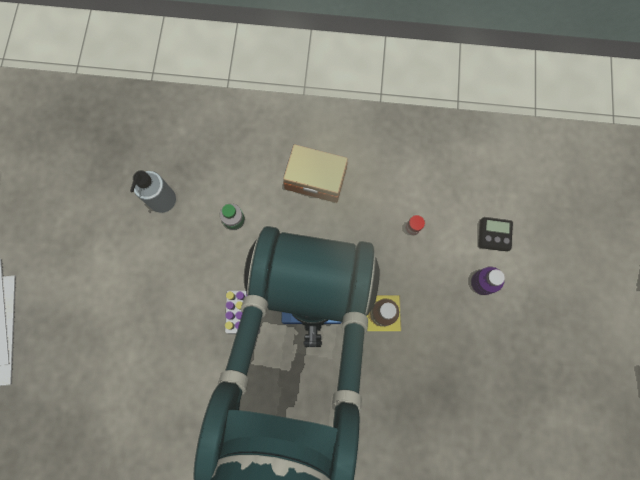

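Request:
{"fn": "jog_arm", "kwargs": {
  "turn": [
    [0,0,0],
    [0,0,0],
    [0,0,0],
    [0,0,0],
    [0,0,0]
  ],
  "slide": [
    [0,40,0],
    [0,40,0],
    [0,25,0],
    [0,10,0],
    [0,0,0]
  ],
  "grip": [45,45,45,45,45]
}}

```text
time: 12.6
tool_pos: [0.4775, -0.0037, 0.0298]
tcp_rot: [-1.258, 1.136, -1.132]
wrist_force: [1.1, -0.0, -1.9]
width: 0.648
```

Request:
{"fn": "jog_arm", "kwargs": {
  "turn": [
    [0,0,0],
    [0,0,0],
    [0,0,0]
  ],
  "slide": [
    [0,3.5,0],
    [0,0,0],
    [0,0,0]
  ],
  "grip": [45,45,45]
}}

```text
time: 12.9
tool_pos: [0.4795, -0.0049, 0.0281]
tcp_rot: [-1.254, 1.134, -1.136]
wrist_force: [0.2, -0.9, -1.1]
width: 0.642
```

Run:
```python
from m import *
from g import go
go(478.5,-6.2,28,0.1)
p=eyes.read_camera('scene');save(p,'s7');cl=cloud(p);z=cl[...,2]
hsv=cv2.cvtColor(p['img'],cv2.COLOR_RGB2HSV)
m=comp(cl,(hsv[...,0]>100)&(hsv[...,0]<125)&(hsv[...,1]>90)&(z>.02),(.478,-.01),.12)
print(rect(cl[m]) if m.sum()>5 else m.sum())
cv2.imwrite('pics/s7c.png',cv2.resize(cv2.cvtColor(p['img'],cv2.COLOR_RGB2BGR)[120:300,170:410],None,fx=3,fy=3))
```

```text
t 12.9 pos [479.5  -4.9  28.1] width 0.642 F [ 0.2 -0.9 -1.1] q [-0.06  0.15  2.2   0.    0.79 -0.16]
jaw now deg 5.75 turn needed [-0.0017  0.0004  0.0003] rows 0.012067706535349724
world d [-1.  -1.3 -0.1] rows 0.04 slide in now-axes [ 1.2  0.1 -1.2] in turned axes [ 1.2  0.1 -1.2]
(array([483.5, -15.4]), array([64.5, 81.6]), 'long dir angle from y', 0.173, 'z', array([22.9, 40. , 44.8]), 546)
```

View pics/s7c.png

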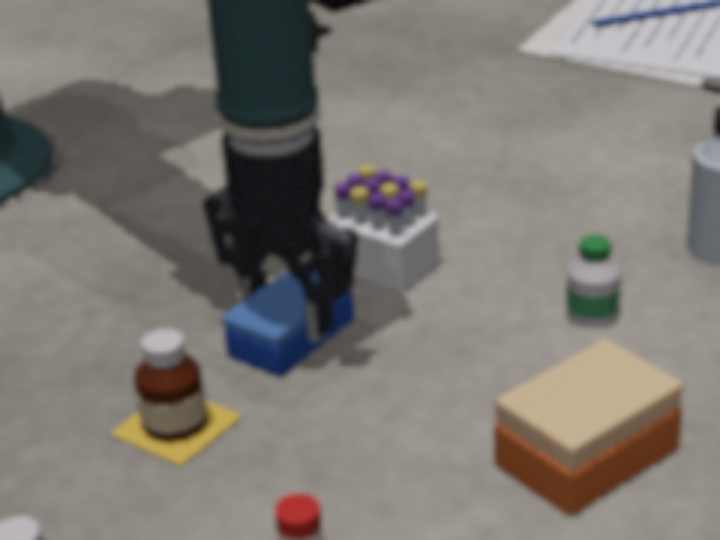

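Request:
{"fn": "jog_arm", "kwargs": {
  "turn": [
    [0,0,0],
    [0,0,0],
    [0,0,0]
  ],
  "slide": [
    [0,1.2,0],
    [0,0,0],
    [0,0,0]
  ],
  "grip": [45,45,45]
}}

```text
time: 13.25
tool_pos: [0.4795, -0.0051, 0.0278]
tcp_rot: [-1.254, 1.135, -1.136]
wrist_force: [-2.7, 1.3, 8.6]
width: 0.647
```

Request:
{"fn": "jog_arm", "kwargs": {
  "turn": [
    [0,0,0],
    [0,0,0],
    [0,0,0]
  ],
  "slide": [
    [0,1,0],
    [0,0,0],
    [0,0,0]
  ],
  "grip": [45,45,45]
}}

```text
time: 13.55
tool_pos: [0.4795, -0.0051, 0.0277]
tcp_rot: [-1.254, 1.135, -1.135]
wrist_force: [-4.9, 1.0, 17.2]
width: 0.65
```

Request:
{"fn": "jog_arm", "kwargs": {
  "turn": [
    [0,0,0],
    [0,0,0],
    [0,0,0],
    [0,0,0],
    [0,0,0]
  ],
  "slide": [
    [0,-1.8,0],
    [0,0,0],
    [0,0,0],
    [0,0,0],
    [0,0,0]
  ],
  "grip": [45,69,75,88,100]
}}

```text
time: 14.05
tool_pos: [0.4786, -0.0051, 0.0267]
tcp_rot: [-1.255, 1.136, -1.135]
wrist_force: [0.9, 0.7, 0.5]
width: 0.998
```

Request:
{"fn": "jog_arm", "kwargs": {
  "turn": [
    [0,0,0],
    [0,0,0],
    [0,0,0],
    [0,0,0],
    [0,0,0]
  ],
  "slide": [
    [0,0,0],
    [0,-20,0],
    [0,-45,0],
    [0,-45,0],
    [0,-40,0]
  ],
  "grip": [100,100,100,100,100]
}}

```text
time: 14.55
tool_pos: [0.4787, -0.0051, 0.1787]
tcp_rot: [-1.254, 1.135, -1.136]
wrist_force: [0.3, -0.1, -0.6]
width: 0.999
```

Run:
```python
from g import *
go(670,-189,177,0.1)
```

```text
t 14.55 pos [478.7  -5.1 178.7] width 0.999 F [ 0.3 -0.1 -0.6] q [-0.06 -0.06  2.09  0.    1.11 -0.16]
jaw now deg 5.73 turn needed [-0.0005 -0.      0.0001] rows 0.003392279921835676
world d [ 191.3 -183.9   -1.7] rows 5.53 slide in now-axes [202.1   1.8 172. ] in turned axes [202.1   1.7 172. ]
```

Request:
{"fn": "jog_arm", "kwargs": {
  "turn": [
    [0,0,0],
    [0,0,0],
    [0,0,0],
    [0,0,0],
    [0,0,0]
  ],
  "slide": [
    [34,0,29],
    [34,0,29],
    [34,0,29],
    [34,0,29],
    [34,0,29]
  ],
  "grip": [100,100,100,100,100]
}}

```text
time: 15.05
tool_pos: [0.641, -0.161, 0.1765]
tcp_rot: [-1.255, 1.136, -1.135]
wrist_force: [0.4, 0.8, 0.0]
width: 0.999
```

Request:
{"fn": "jog_arm", "kwargs": {
  "turn": [
    [0,0,0],
    [0,0,0],
    [0,0,0]
  ],
  "slide": [
    [32,0,27],
    [0,0,0],
    [0,0,0]
  ],
  "grip": [100,100,100]
}}

```text
time: 15.35
tool_pos: [0.6699, -0.1895, 0.1756]
tcp_rot: [-1.255, 1.138, -1.135]
wrist_force: [-0.5, 0.8, 0.1]
width: 0.998
```

```bash
cat > survey.py <<'E'
from m import *
def survey(tag):
  for cam in ['top','scene']:
    p=eyes.read_camera(cam);save(p,cam+tag);cl=cloud(p);z=cl[...,2]
    hsv=cv2.cvtColor(p['img'],cv2.COLOR_RGB2HSV);H,S=hsv[...,0],hsv[...,1]
    blue=(H>100)&(H<125)&(S>90)
    for n,mm,s,r in [('box',blue&(z>.036)&(z<.046),(.478,-.006),.07),('mat',(H>20)&(H<35)&(S>120)&(z<.012),(.492,-.14),.06),('rack',(z>.04)&(z<.058),(.465,.128),.06),
       ('amber',(z>.073)&(z<.087),(.492,-.14),.05),('vial',(z>.042)&(z<.06),(.67,-.189),.05),('vialOnBox',(z>.082)&(z<.1),(.478,-.006),.04),('white',(z>.064)&(z<.08),(.651,.176),.05),('whiteplaced',(z>.064)&(z<.08),(.558,.002),.05)]:
        m=comp(cl,mm,s,r)
        if m.sum()>20:
            print(cam,n,*rect(cl[m]))
E
python3 - <<'E'
from survey import *
from g import go
go(670,-189,28,0.1)
survey('8')
p=eyes.read_camera('wrist');save(p,'w8')
E
```

```text
t 15.35 pos [ 669.9 -189.5  175.6] width 0.998 F [-0.5  0.8  0.1] q [-0.31  0.35  1.63  0.    1.17 -0.41]
jaw now deg 5.66 turn needed [ 0.0018 -0.0012 -0.001 ] rows 0.01626390514310619
world d [ 1.000e-01  5.000e-01 -1.476e+02] rows 3.08 slide in now-axes [ -0.3 147.6   0.5] in turned axes [ -0.4 147.6   0.2]
top box [479.3  -2.3] [54.9 97.1] long dir angle from y 0.1 z [37.5 40.1 42.8] 1494
top mat [ 467.4 -118.3] [23.3 20. ] long dir angle from y -1.487 z [0.1 3.2 6.4] 99
top rack [464.8 128.4] [78.7 60.4] long dir angle from y -1.469 z [46.4 49.8 53.4] 717
top amber [ 494.4 -128.4] [ 4.2 19.3] long dir angle from y 1.278 z [76.  78.5 80.5] 22
top white [651.1 176. ] [25. 25.] long dir angle from y -1.459 z [66.7 69.7 72.2] 147
scene box [482.4 -20. ] [54.1 71.6] long dir angle from y 0.085 z [37.2 40.4 42.6] 319
scene mat [ 493.8 -141.8] [70.3 69. ] long dir angle from y -1.464 z [1.1 3.3 5.4] 271
scene rack [488.5 130.3] [34.2 62.8] long dir angle from y 0.074 z [41.6 49.7 56.4] 170
scene amber [ 490.5 -141.9] [28.4 31.5] long dir angle from y 1.342 z [74.2 78.9 81.2] 115
scene vial [ 670.4 -191.1] [29.3 30.7] long dir angle from y 0.973 z [43.2 47.9 49.9] 160
scene white [652.  175.9] [24.2 25. ] long dir angle from y 0.61 z [64.4 69.8 72.6] 66
```

View pics/top8.png

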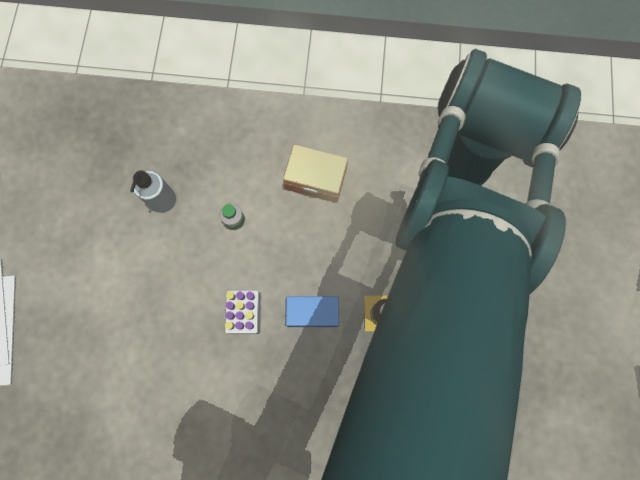

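View pics/w8.png

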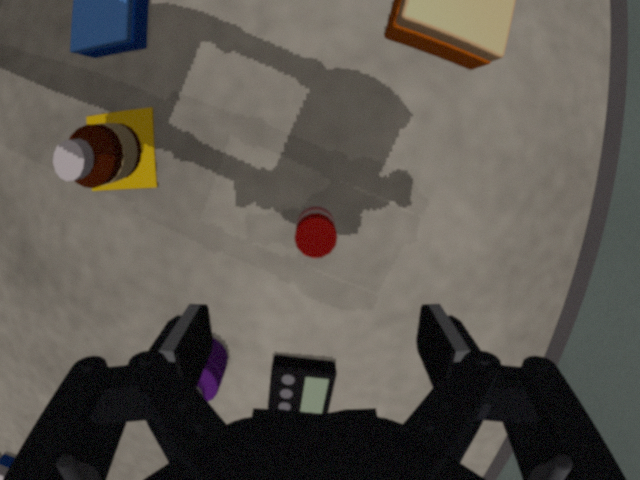

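```bash
cat > px.py <<'E'
from m import *
K=np.array([[492.2286,0,316.7575],[0,492.2286,238.7743],[0,0,1]]);P=np.array([.40334531,-.01607698,.9785794]);RR=R.from_rotvec([-2.20184599,1.98973999,-.2307355]).as_matrix()
def toW(u,v,z):
    r=RR@np.linalg.inv(K)@np.array([u,v,1.]);s=(z-P[2])/r[2];return P+s*r
def rpx(f,fn,roi,z):
    im=cv2.imread(f);hsv=cv2.cvtColor(im,cv2.COLOR_BGR2HSV).astype(int);m=np.zeros(im.shape[:2],bool)
    a,b,c,d=roi;m[b:d,a:c]=fn(hsv[...,0],hsv[...,1],hsv[...,2])[b:d,a:c]
    n,l,s,_=cv2.connectedComponentsWithStats(m.astype(np.uint8));k=1+np.argmax(s[1:,4])
    v,u=np.where(l==k)
    w0=np.array([toW(a,b,z)[:2]*1000 for a,b in zip(u,v)],np.float32)
    r=cv2.minAreaRect(w0); print(r, 'pix~%.2fmm'%((P[2]-z)*1000/492), 'mean',w0.mean(0))
E
python3 - <<'E'
from px import *
blue=lambda h,s,v:(h>98)&(h<128)&(s>80)
yel=lambda h,s,v:(h>20)&(h<35)&(s>110)
rpx('pics/top8.png',blue,(270,280,350,340),.04)
rpx('pics/top0.png',blue,(90,280,175,340),.04)
rpx('pics/top0.png',yel,(350,280,410,345),.003)
E
```

```text
((478.4606018066406, -3.2320632934570312), (56.369361877441406, 98.74040222167969), 5.7788543701171875) pix~1.91mm mean [477.90622    -3.0060093]
((445.0782775878906, 325.6400451660156), (55.60077667236328, 108.05252838134766), 0.7391584515571594) pix~1.91mm mean [444.94885 327.08035]
((491.502685546875, -140.36883544921875), (66.3268814086914, 68.43828582763672), 5.777352809906006) pix~1.98mm mean [ 491.09164 -140.15782]
```

The wrist view has the vial at (316,232), centred between the fingers. The box sits 3 mm from the exact centre-to-centre midpoint, with gaps of 53 mm to the mat and 52 mm to the rack, so I'll leave it. Picking the vial.

Request:
{"fn": "jog_arm", "kwargs": {
  "turn": [
    [0,0,0],
    [0,0,0],
    [0,0,0],
    [0,0,0],
    [0,0,0]
  ],
  "slide": [
    [0,40,0],
    [0,40,0],
    [0,40,0],
    [0,20,0],
    [0,10,0]
  ],
  "grip": [100,100,100,100,100],
  "newtons": 30
}}

```text
time: 16.0
tool_pos: [0.6671, -0.187, 0.0241]
tcp_rot: [-1.257, 1.139, -1.131]
wrist_force: [0.3, 0.7, -0.7]
width: 0.996
```

Request:
{"fn": "jog_arm", "kwargs": {
  "turn": [
    [0,0,0],
    [0,0,0],
    [0,0,0],
    [0,0,0],
    [0,0,0]
  ],
  "slide": [
    [0,0,0],
    [0,0,0],
    [0,0,0],
    [0,0,0],
    [0,0,0]
  ],
  "grip": [70,50,42,36,25]
}}

```text
time: 16.5
tool_pos: [0.6712, -0.1893, 0.0291]
tcp_rot: [-1.254, 1.133, -1.137]
wrist_force: [-1.0, 0.6, 5.9]
width: 0.35
```

Request:
{"fn": "jog_arm", "kwargs": {
  "turn": [
    [0,0,0],
    [0,0,0],
    [0,0,0],
    [0,0,0],
    [0,0,0]
  ],
  "slide": [
    [0,0,0],
    [0,0,0],
    [0,0,0],
    [0,0,0],
    [0,0,0]
  ],
  "grip": [20,20,20,20,20]
}}

```text
time: 17.0
tool_pos: [0.6712, -0.1894, 0.0291]
tcp_rot: [-1.253, 1.133, -1.137]
wrist_force: [-1.6, 0.2, 5.8]
width: 0.354
```

Request:
{"fn": "jog_arm", "kwargs": {
  "turn": [
    [0,0,0],
    [0,0,0],
    [0,0,0],
    [0,0,0],
    [0,0,0]
  ],
  "slide": [
    [0,-10,0],
    [0,-30,0],
    [0,-40,0],
    [0,0,0],
    [0,0,0]
  ],
  "grip": [20,20,20,20,20]
}}

```text
time: 17.5
tool_pos: [0.6714, -0.1894, 0.1095]
tcp_rot: [-1.253, 1.132, -1.138]
wrist_force: [-0.8, 0.4, -1.1]
width: 0.351
```

Request:
{"fn": "jog_arm", "kwargs": {
  "turn": [
    [0,0,0],
    [0,0,0]
  ],
  "slide": [
    [0,0,0],
    [0,0,0]
  ],
  "grip": [20,20]
}}

```text
time: 17.7
tool_pos: [0.6686, -0.1884, 0.1049]
tcp_rot: [-1.256, 1.138, -1.133]
wrist_force: [-0.6, 0.4, -1.5]
width: 0.352
```

Run:
```python
from g import *
go(478.7,-3,108,0.1)
p=eyes.read_camera('wrist');save(p,'w9')
```

```text
t 17.7 pos [ 668.6 -188.4  104.9] width 0.352 F [-0.6  0.4 -1.5] q [-0.31  0.41  1.68  0.    1.05 -0.41]
jaw now deg 5.73 turn needed [ 0.0031 -0.     -0.0014] rows 0.022830210015974784
world d [-189.9  185.4    3.1] rows 5.53 slide in now-axes [-203.5   -2.3 -170.5] in turned axes [-203.5   -3.1 -170.5]
```

View pics/w9.png

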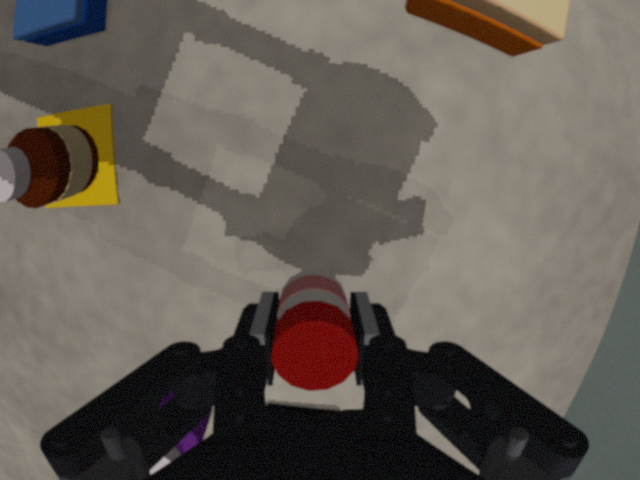

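Request:
{"fn": "jog_arm", "kwargs": {
  "turn": [
    [0,0,0],
    [0,0,0],
    [0,0,0],
    [0,0,0],
    [0,0,0]
  ],
  "slide": [
    [-34,0,-28.5],
    [-34,0,-28.5],
    [-34,0,-28.5],
    [-34,0,-28.5],
    [-34,0,-28.5]
  ],
  "grip": [20,20,20,20,20]
}}

```text
time: 18.25
tool_pos: [0.509, -0.0328, 0.1056]
tcp_rot: [-1.256, 1.137, -1.134]
wrist_force: [0.7, 1.2, -0.6]
width: 0.352
```

Request:
{"fn": "jog_arm", "kwargs": {
  "turn": [
    [0,0,0],
    [0,0,0],
    [0,0,0],
    [0,0,0],
    [0,0,0]
  ],
  "slide": [
    [-34,0,-28.5],
    [0,0,0],
    [0,25,0],
    [0,8,0],
    [0,0,0]
  ],
  "grip": [20,20,20,20,20]
}}

```text
time: 18.75
tool_pos: [0.4779, -0.0032, 0.072]
tcp_rot: [-1.258, 1.139, -1.133]
wrist_force: [-0.0, 0.6, 0.6]
width: 0.355
```

Run:
```python
from g import *
go(478.7,-3,68,0.1)
p=eyes.read_camera('wrist');save(p,'w10')
p=eyes.read_camera('scene');save(p,'s10')
cv2.imwrite('pics/s10c.png',cv2.resize(cv2.cvtColor(p['img'],cv2.COLOR_RGB2BGR)[120:300,170:410],None,fx=3,fy=3))
```

```text
t 18.75 pos [477.9  -3.2  72. ] width 0.355 F [-0.   0.6  0.6] q [-0.06  0.08  2.18 -0.    0.89 -0.16]
jaw now deg 5.72 turn needed [ 0.0045 -0.0002 -0.0006] rows 0.030279134182451213
world d [ 0.8  0.2 -4. ] rows 0.08 slide in now-axes [-0.1  4.   0.8] in turned axes [-0.1  4.   0.8]
```

View pics/w10.png

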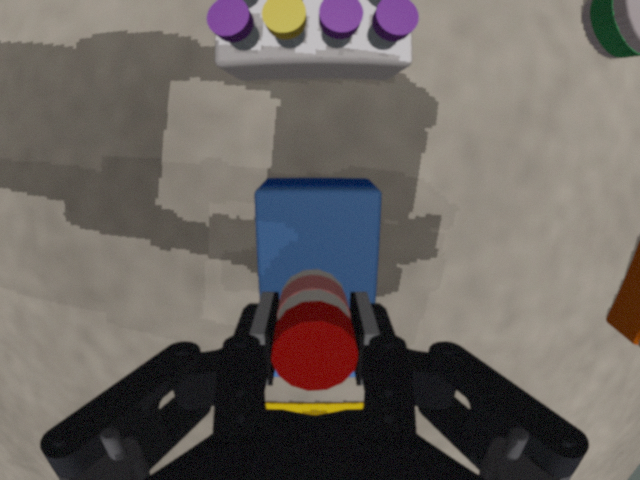

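View pics/s10c.png

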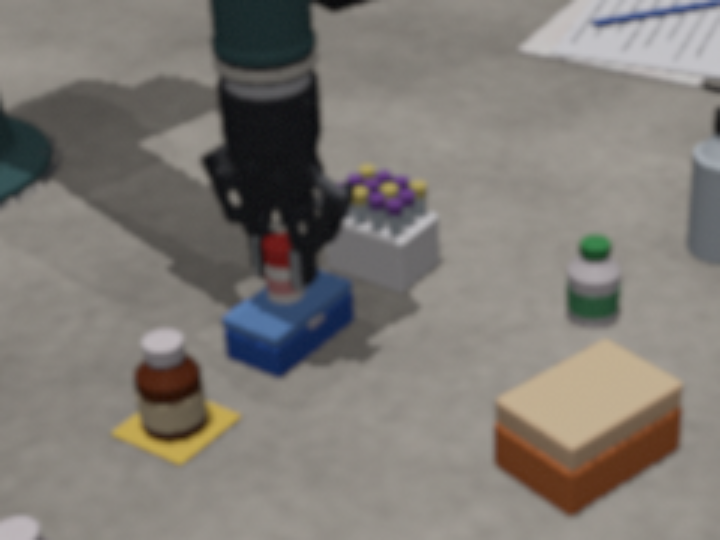

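The vial is over the middle of the box, at (318,340) in the wrist view. Lowering the last few millimetres.

Request:
{"fn": "jog_arm", "kwargs": {
  "turn": [
    [0,0,0],
    [0,0,0],
    [0,0,0],
    [0,0,0]
  ],
  "slide": [
    [0,3,0],
    [0,2,0.5],
    [0,0,0],
    [0,0,0]
  ],
  "grip": [20,20,20,20]
}}

```text
time: 19.25
tool_pos: [0.4804, -0.003, 0.0692]
tcp_rot: [-1.254, 1.135, -1.136]
wrist_force: [-0.5, -0.6, -0.2]
width: 0.356
```

Request:
{"fn": "jog_arm", "kwargs": {
  "turn": [
    [0,0,0],
    [0,0,0],
    [0,0,0]
  ],
  "slide": [
    [0,1.2,0],
    [0,0,0],
    [0,0,0]
  ],
  "grip": [20,20,20]
}}

```text
time: 19.55
tool_pos: [0.4804, -0.003, 0.069]
tcp_rot: [-1.255, 1.135, -1.136]
wrist_force: [-3.6, -1.3, 8.6]
width: 0.351
```

Request:
{"fn": "jog_arm", "kwargs": {
  "turn": [
    [0,0,0],
    [0,0,0],
    [0,0,0],
    [0,0,0],
    [0,0,0]
  ],
  "slide": [
    [0,-0.7,0],
    [0,0,0],
    [0,0,0],
    [0,0,0],
    [0,0,0]
  ],
  "grip": [20,39,45,60,80]
}}

```text
time: 20.05
tool_pos: [0.4798, -0.0029, 0.0682]
tcp_rot: [-1.255, 1.135, -1.135]
wrist_force: [-0.6, -0.2, 0.4]
width: 0.754
```

Request:
{"fn": "jog_arm", "kwargs": {
  "turn": [
    [0,0,0],
    [0,0,0],
    [0,0,0],
    [0,0,0],
    [0,0,0]
  ],
  "slide": [
    [0,0,0],
    [0,0,0],
    [0,-20,0],
    [0,-45,0],
    [0,-45,0]
  ],
  "grip": [80,80,80,90,100]
}}

```text
time: 20.55
tool_pos: [0.4787, -0.0028, 0.1784]
tcp_rot: [-1.257, 1.138, -1.133]
wrist_force: [0.8, -0.4, -0.7]
width: 0.999
```

Run:
```python
from g import *
go(651.3,176,180,-1.475)
go(651.3,176,180)
```

```text
t 20.55 pos [478.7  -2.8 178.4] width 0.999 F [ 0.8 -0.4 -0.7] q [-0.06 -0.05  2.09  0.    1.11 -0.16]
jaw now deg 5.73 turn needed [ 0.0022 -1.5666 -0.0031] rows 10.514359081806615
world d [172.6 178.8   1.6] rows 5.18 slide in now-axes [-160.7   -2.2  189.6] in turned axes [189.   -1.6 161.5]
t 20.55 pos [478.7  -2.8 178.4] width 0.999 F [ 0.8 -0.4 -0.7] q [-0.06 -0.05  2.09  0.    1.11 -0.16]
jaw now deg 5.73 turn needed [ 0.0033 -0.     -0.0006] rows 0.02268642854745972
world d [172.6 178.8   1.6] rows 5.18 slide in now-axes [-160.7   -2.2  189.6] in turned axes [-160.7   -1.6  189.6]
```

Request:
{"fn": "jog_arm", "kwargs": {
  "turn": [
    [0,0,0],
    [0,0,0],
    [0,0,0],
    [0,0,0],
    [0,0,0]
  ],
  "slide": [
    [-32,0,38],
    [-32,0,38],
    [-32,0,38],
    [-32,0,38],
    [-32,0,38]
  ],
  "grip": [100,100,100,100,100]
}}

```text
time: 21.05
tool_pos: [0.6542, 0.1768, 0.1783]
tcp_rot: [-1.255, 1.135, -1.135]
wrist_force: [1.0, -0.5, 0.0]
width: 1.002
```

Request:
{"fn": "jog_arm", "kwargs": {
  "turn": [
    [0,0.1428,0],
    [0,0.1428,0],
    [0,0.1428,0],
    [0,0.1428,0],
    [0,0.1428,0]
  ],
  "slide": [
    [0,0,0],
    [0,0,0],
    [0,0,0],
    [0,0,0],
    [0,0,0]
  ],
  "grip": [100,100,100,100,100]
}}

```text
time: 21.55
tool_pos: [0.653, 0.1753, 0.1779]
tcp_rot: [-0.85, 1.65, -1.649]
wrist_force: [-0.0, 0.1, -0.2]
width: 0.999
```

Request:
{"fn": "jog_arm", "kwargs": {
  "turn": [
    [0,0.1428,0],
    [0,0.1428,0],
    [0,0.1428,0],
    [0,0.1428,0],
    [0,0.1428,0]
  ],
  "slide": [
    [0,0,0],
    [0,0,0],
    [0,0,0],
    [0,0,0],
    [0,0,0]
  ],
  "grip": [100,100,100,100,100]
}}

```text
time: 22.05
tool_pos: [0.6529, 0.1752, 0.178]
tcp_rot: [-0.25, 2.096, -2.096]
wrist_force: [-0.3, -0.8, 0.3]
width: 0.996
```

Request:
{"fn": "jog_arm", "kwargs": {
  "turn": [
    [0,0.1428,0],
    [0,0,0],
    [0,0,0]
  ],
  "slide": [
    [0,0,0],
    [0,0,0],
    [0,0,0]
  ],
  "grip": [100,100,100]
}}

```text
time: 22.35
tool_pos: [0.653, 0.1752, 0.1782]
tcp_rot: [-0.113, 2.168, -2.169]
wrist_force: [-1.2, -0.1, -0.4]
width: 0.999
```

Run:
```python
from survey import *
from g import go
go(651.3,176,26,.1-np.pi/2)
survey('11')
p=eyes.read_camera('wrist');save(p,'w11')
```

```text
t 22.35 pos [653.  175.2 178.2] width 0.999 F [-1.2 -0.1 -0.4] q [0.23 0.31 1.67 0.   1.16 1.69]
jaw now deg -84.08 turn needed [-0.      0.0034  0.0004] rows 0.022842123673084837
world d [  -1.7    0.8 -152.2] rows 3.17 slide in now-axes [  1.5 152.2  -0.9] in turned axes [  1.6 152.2  -0.9]
top box [478.4  -2.4] [53.  97.2] long dir angle from y 0.101 z [37.5 40.1 42.8] 1211
top mat [ 464.7 -148.5] [11.7 44. ] long dir angle from y 0.099 z [0.4 3.1 6. ] 96
top rack [464.7 128.3] [78.7 60.4] long dir angle from y -1.469 z [46.7 50.  53.7] 715
top amber [ 490.7 -139.9] [29.  28.2] long dir angle from y -0.667 z [76.6 79.1 81.4] 215
top vialOnBox [479.9  -3.4] [28.9 28.8] long dir angle from y -1.472 z [85.7 88.3 90.4] 228
top white [650.7 176.6] [24.8 23.9] long dir angle from y -1.41 z [66.4 69.9 72.3] 146
scene box [482.   -6.6] [ 54.2 100.2] long dir angle from y 0.098 z [37.4 40.3 42.6] 385
scene mat [ 494.3 -141.5] [66.7 68.7] long dir angle from y 0.07 z [1.  3.4 5.9] 265
scene rack [464.5 125.7] [82.8 63.5] long dir angle from y -1.42 z [41.6 49.8 55.9] 307
scene amber [ 490.9 -141.4] [28.9 31.1] long dir angle from y 0.787 z [73.7 79.  81. ] 114
scene vialOnBox [481.4  -5.1] [29.8 31.1] long dir angle from y 1.23 z [83.  88.4 90.2] 100
scene white [652.1 175.4] [23.8 27.6] long dir angle from y 0.631 z [65.2 70.1 71.9] 68
```

View pics/w11.png

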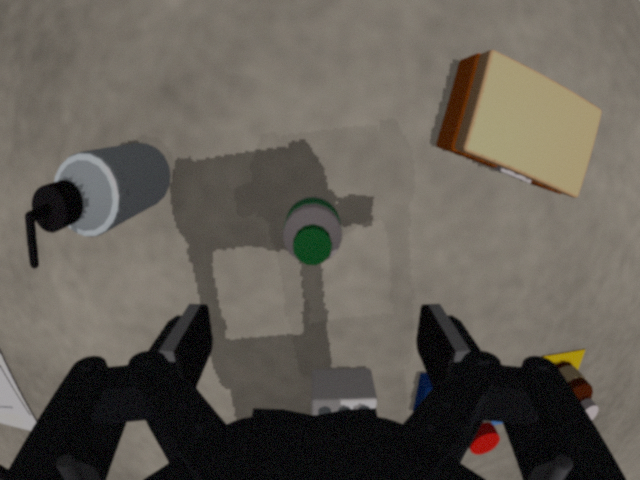

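View pics/top11.png

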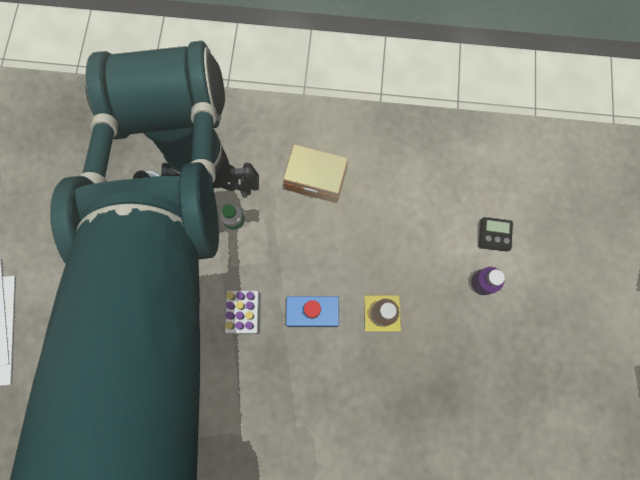

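The vial stands at the box centre, and the white bottle is centred in the wrist view at (313,240) with the neighbours clear. Picking it.

Request:
{"fn": "jog_arm", "kwargs": {
  "turn": [
    [0,0,0],
    [0,0,0],
    [0,0,0],
    [0,0,0],
    [0,0,0]
  ],
  "slide": [
    [1.5,40,-0.9],
    [0,40,0],
    [0,40,0],
    [0,22,0],
    [0,10,0]
  ],
  "grip": [100,100,100,100,100],
  "newtons": 35
}}

```text
time: 23.0
tool_pos: [0.649, 0.1754, 0.0228]
tcp_rot: [-0.116, 2.171, -2.173]
wrist_force: [0.1, -0.2, -0.4]
width: 1.0
```

Request:
{"fn": "jog_arm", "kwargs": {
  "turn": [
    [0,0,0],
    [0,0,0],
    [0,0,0],
    [0,0,0],
    [0,0,0]
  ],
  "slide": [
    [0,0,0],
    [0,0,0],
    [0,0,0],
    [0,0,0],
    [0,0,0]
  ],
  "grip": [80,65,55,40,35]
}}

```text
time: 23.5
tool_pos: [0.6534, 0.1765, 0.029]
tcp_rot: [-0.104, 2.169, -2.167]
wrist_force: [0.4, -0.0, 6.5]
width: 0.501
```

Request:
{"fn": "jog_arm", "kwargs": {
  "turn": [
    [0,0,0],
    [0,0,0],
    [0,0,0],
    [0,0,0],
    [0,0,0]
  ],
  "slide": [
    [0,0,0],
    [0,0,0],
    [0,0,0],
    [0,0,0],
    [0,0,0]
  ],
  "grip": [35,35,35,35,35]
}}

```text
time: 24.0
tool_pos: [0.6534, 0.1765, 0.029]
tcp_rot: [-0.104, 2.169, -2.167]
wrist_force: [0.1, 0.0, 5.7]
width: 0.506
```

Request:
{"fn": "jog_arm", "kwargs": {
  "turn": [
    [0,0,0],
    [0,0,0],
    [0,0,0],
    [0,0,0],
    [0,0,0]
  ],
  "slide": [
    [0,-10,0],
    [0,-30,0],
    [0,0,0],
    [0,0,0],
    [0,0,0]
  ],
  "grip": [35,35,35,35,35]
}}

```text
time: 24.5
tool_pos: [0.6505, 0.1757, 0.0653]
tcp_rot: [-0.111, 2.171, -2.171]
wrist_force: [0.1, 0.4, -1.8]
width: 0.5
```

Run:
```python
from g import *
go(558.5,5,66,.1-np.pi/2)
p=eyes.read_camera('wrist');save(p,'w12')
```

```text
t 24.5 pos [650.5 175.7  65.3] width 0.5 F [ 0.1  0.4 -1.8] q [ 0.23  0.42  1.76 -0.    0.97  1.7 ]
jaw now deg -84.27 turn needed [-0.0003  0.      0.0019] rows 0.013151064898191884
world d [ -92.  -170.7    0.7] rows 4.04 slide in now-axes [108.5  -0.5 160.7] in turned axes [108.5  -0.7 160.7]
```

View pics/w12.png

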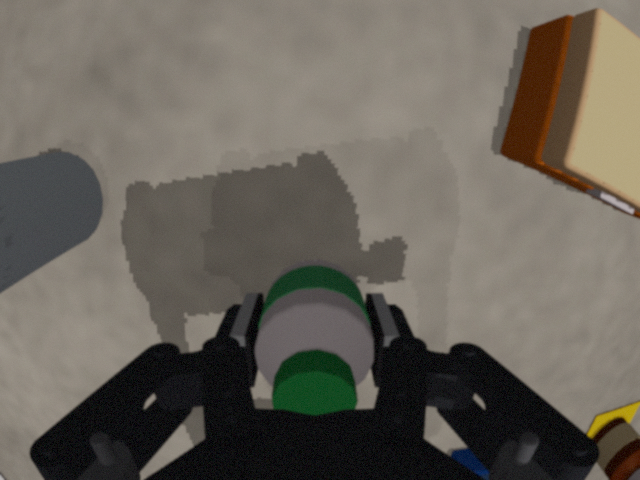

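Request:
{"fn": "jog_arm", "kwargs": {
  "turn": [
    [0,0,0],
    [0,0,0],
    [0,0,0],
    [0,0,0],
    [0,0,0]
  ],
  "slide": [
    [27.2,0,40.2],
    [27.2,0,40.2],
    [27.2,0,40.2],
    [27.2,0,40.2],
    [0,0,0]
  ],
  "grip": [35,35,35,35,35]
}}

```text
time: 25.05
tool_pos: [0.5542, 0.0011, 0.0641]
tcp_rot: [-0.112, 2.175, -2.177]
wrist_force: [0.2, 0.5, -1.1]
width: 0.506
```

Request:
{"fn": "jog_arm", "kwargs": {
  "turn": [
    [0,0,0],
    [0,0,0],
    [0,0,0],
    [0,0,0],
    [0,0,0]
  ],
  "slide": [
    [0,0,0],
    [0,25,0],
    [0,10,0],
    [0,3,0],
    [0,0,0]
  ],
  "grip": [35,35,35,35,35]
}}

```text
time: 25.55
tool_pos: [0.5588, 0.0062, 0.0288]
tcp_rot: [-0.114, 2.171, -2.17]
wrist_force: [-4.6, -0.4, 8.5]
width: 0.502
```

Run:
```python
from g import *
go(558.5,5,28,.1-np.pi/2)
p=eyes.read_camera('scene');save(p,'s13')
cv2.imwrite('pics/s13c.png',cv2.resize(cv2.cvtColor(p['img'],cv2.COLOR_RGB2BGR)[120:300,170:410],None,fx=3,fy=3))
```

```text
t 25.55 pos [558.8   6.2  28.8] width 0.502 F [-4.6 -0.4  8.5] q [-0.03  0.28  2.03 -0.    0.83  1.44]
jaw now deg -84.17 turn needed [0.0003 0.0017 0.003 ] rows 0.02337812363688876
world d [-0.3 -1.2 -0.8] rows 0.03 slide in now-axes [0.5 0.8 1.1] in turned axes [0.5 0.8 1.1]
```

View pics/s13c.png

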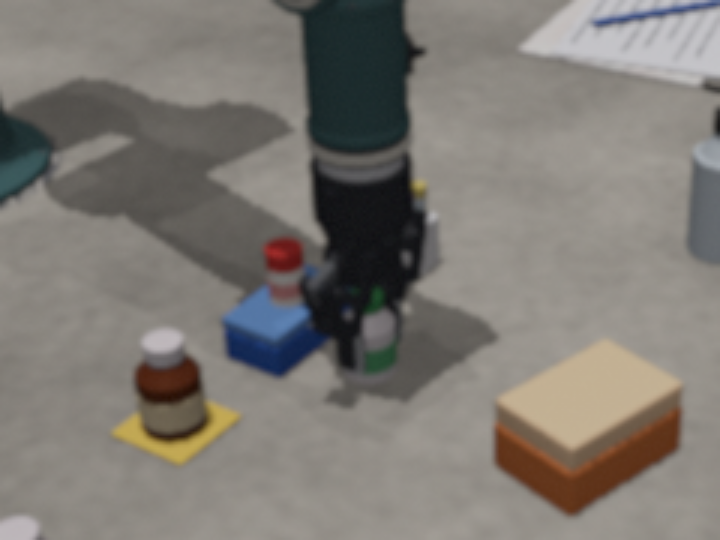

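Request:
{"fn": "jog_arm", "kwargs": {
  "turn": [
    [0,0,0],
    [0,0,0],
    [0,0,0],
    [0,0,0],
    [0,0,0]
  ],
  "slide": [
    [0,-0.5,0],
    [0,0,0],
    [0,0,0],
    [0,0,0],
    [0,0,0]
  ],
  "grip": [35,55,65,80,90]
}}

```text
time: 26.1
tool_pos: [0.5594, 0.0053, 0.0288]
tcp_rot: [-0.109, 2.17, -2.17]
wrist_force: [0.5, -0.3, 0.0]
width: 0.898
```

Request:
{"fn": "jog_arm", "kwargs": {
  "turn": [
    [0,0,0],
    [0,0,0],
    [0,0,0],
    [0,0,0],
    [0,0,0]
  ],
  "slide": [
    [0,0,0],
    [0,-20,0],
    [0,-45,0],
    [0,-45,0],
    [0,-45,0]
  ],
  "grip": [90,90,90,100,100]
}}

```text
time: 26.6
tool_pos: [0.5588, 0.0051, 0.1852]
tcp_rot: [-0.109, 2.171, -2.17]
wrist_force: [1.3, 0.2, -0.5]
width: 0.997
```

Request:
{"fn": "jog_arm", "kwargs": {
  "turn": [
    [0,0,0],
    [0,0,0],
    [0,0,0],
    [0,0,0],
    [0,0,0]
  ],
  "slide": [
    [-27,0,-40],
    [-27,0,-40],
    [-27,0,-40],
    [-27,0,-40],
    [0,0,0]
  ],
  "grip": [100,100,100,100,100]
}}

```text
time: 27.1
tool_pos: [0.6528, 0.1802, 0.1837]
tcp_rot: [-0.11, 2.17, -2.164]
wrist_force: [0.2, -0.8, -0.3]
width: 0.998
```

Run:
```python
from survey import *
survey('14')
print(bot.read_state()['time'])
```

```text
top box [478.5  -2.4] [53.1 97.2] long dir angle from y 0.101 z [37.3 40.1 42.8] 1207
top mat [ 464.5 -147.9] [11.7 47.5] long dir angle from y 0.113 z [0.6 3.1 6.8] 90
top rack [464.8 128.5] [78.8 60.1] long dir angle from y -1.47 z [46.8 49.9 53.4] 711
top amber [ 490.9 -140. ] [29.1 27.9] long dir angle from y -1.498 z [75.7 79.1 81.5] 213
top vialOnBox [479.9  -3.4] [28.9 28.8] long dir angle from y -1.466 z [85.6 88.  90.7] 229
top whiteplaced [557.2   5.9] [25.4 24.9] long dir angle from y -1.152 z [67.  69.8 72.6] 153
scene box [481.8  -6.2] [54.4 99.7] long dir angle from y 0.114 z [37.1 40.2 42.3] 386
scene mat [ 493.3 -141.4] [69.2 68.1] long dir angle from y -1.485 z [1.3 3.4 5.7] 262
scene rack [463.4 123.9] [84.9 61.4] long dir angle from y -1.436 z [41.1 49.7 55.8] 305
scene amber [ 491.2 -142.7] [28.4 30.4] long dir angle from y 1.348 z [73.9 79.1 81.9] 115
scene vialOnBox [480.1  -4.6] [29.  34.5] long dir angle from y 0.236 z [83.5 88.2 90.2] 95
scene whiteplaced [557.1   4.2] [23.3 28.9] long dir angle from y 0.718 z [64.9 69.8 72. ] 82
27.2
```

View pics/top14.png

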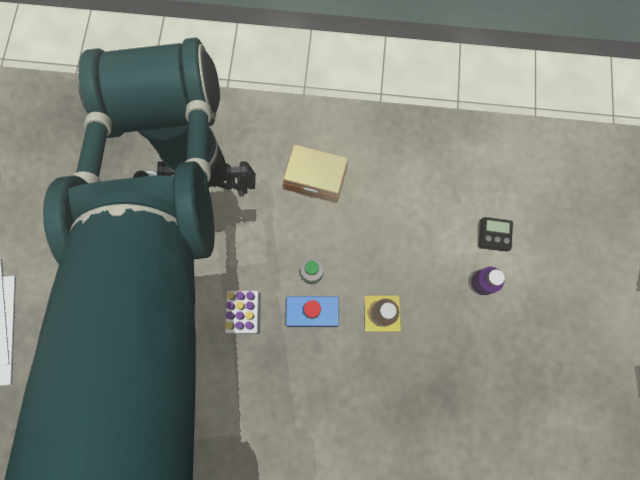

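View pics/scene14.png

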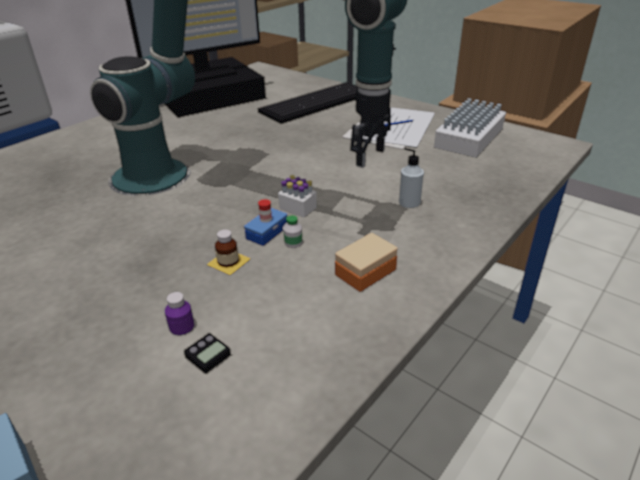

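The top view shows the row: rack at (242,312), box with the vial at (312,310), and amber on the mat at (386,313). The white bottle is behind the box at (312,270), and the bystanders have not moved. Handing in.

Run:
```python
from h import *
print(bot.finish_job())
```

```text
the job is handed in; nothing more can be done
None
```

I set everything out in the order asked and handed the job in at about 27 s. The gripper was open and clear of everything.

My last camera checks, good to about 2 mm, showed:

- **Amber bottle:** it stands on the mat at about (491, −140) mm, within 1–2 mm of the mat centre.
- **Blue box:** it lies flat at about (478.5, −3) mm, in line with the row (0.10 rad).
- **Vial:** it stands upright on the box, within about 1.5 mm of the box centre.
- **White bottle:** it stands behind the box with a gap of about 29 mm, less than 1 mm off square.
- **Bystanders:** by eye in the final pictures, the tip box, wash bottle, timer and purple look-alike have not moved. I did not re-measure them at the end.

**What disagreed:** the two cameras differed on the box. The top camera put it about 3 mm toward the rack from the exact midpoint of the mat and rack centres, while the scene camera put it on the midpoint. By the top camera, the clear gaps to the mat and the rack are about equal (53 and 52 mm), so I left it there.

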